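Move the layout lamp out one hole

TASK

Take the red prodder from its wooden stand and press the brass spring pin of the lamp boom in with its tip; with the pin down, push the lamp's sleeve one hole towards the yellow-capped post until the pin springs out in the next hole. Do not force the boom hard, put the prodder back upright in its stand with the flange down on the wood and let go, and leave the model vehicles, pots and screwdriver where they are.

Things in the scene. Friction and masses are not known exactly. Their poses are not given: they have to be found in the camera images.
- boom: Fixed lamp boom: base plate 100 x 350 x 12 mm, a grey post 22 mm wide, 150 mm tall at each end (y = -155 mm black cap, y = +155 mm yellow cap), a square bar along y between them. Carries sleeve and pin. Origin: centre of the base's underside; x away from the robot, y to the yellow-capped post (the robot's left), z up
- bar (a point): Midway between the posts on the centre line of the dark 24 x 24 mm bar, 105 mm above the boom's origin; axes as the boom's. Bar, sleeve and pin are turned about their length: the upper face, with the pin, leans 26 deg (0.45 rad) to the robot; outward normal in the boom frame (-0.435, 0, 0.900). The bar's face is 12 mm from the centre line and has a groove 12 mm wide, 3.5 mm deep
- rail (a point): Middle of the white round guard rail, 16 mm in diameter, that runs along the boom's y above the bar, from post to post on two thin uprights: its axis lies at x = +6 mm in the boom frame, 270 mm above the table. It leaves no room for a gripper's body straight above the pin: come in square to the leaning pin face, under and in front of the rail
- sleeve (a joint): Travel in m of the aluminium sleeve on the bar, growing towards the yellow-capped post: about 0 at the start (pin in the first hole), 0.040 = next hole, 0.080 = third. Square tube 32 x 32 mm, wall 4 mm, outer pin face 16 mm from the centre line, 160 mm long: from 110 mm before the first hole to 50 mm beyond it; a round black lamp on its far side. Friction about 2 N
- pin (a joint): How far in m the brass spring pin is pressed in, square to the pin face: 0 = out, 0.007 = top flush with the bar's face so that the sleeve passes freely, 0.0095 = stop. Spring about 3 N at 0, 5.5 N at 0.007. 10 mm thick with a dome of 5 mm radius, its top 19 mm from the centre line (3 mm proud of the sleeve) when out. Pressed less than about 0.005 it jams the sleeve
- pin_area (a point): Where the pin would stand, at the height of its top when out, if the bar were clamped in the middle. The bar stands up to 10 mm off along the boom's y, either way, and no pose tells how much: find the pin (only it stands proud of the smooth sleeve face) by touch or sight. The first hole is the one the pin stands in; the next hole lies 40 mm from it, away from the yellow cap
- hole_area (a point): Middle of the sleeve's outer face at the first hole, if the bar were clamped in the middle. Holes are 13 mm along the tube, 14 mm across; the pin has 1.5 mm play. A tip in the hole that presses the pin about 2 mm beyond flush can push the sleeve by the hole's edge: the other edge rides over the dome and keeps it down until the next hole comes, where it springs out and stops the sleeve
- prodder: Prodder with a red square handle, 18 x 18 mm, from 5 to 60 mm above its origin; a steel flange 30 mm in diameter from 0 to 5 mm; a steel stem 10 mm in diameter with a round end, reaching 36 mm below the origin. Origin: centre of the flange's underside; z along the handle, x and y square to the handle's flats. 70 g. It starts upright in its stand, flange on the stand's top
- prodder_tip (a point): End of the prodder's round 10 mm tip, 36 mm below its origin on its axis
- stand: Wooden stand of the prodder, fixed, 70 x 70 x 45 mm, with a square hole of 18 x 18 mm right through its middle, chamfered 3 mm at the mouth. Origin: underside, centre; z up. It stands to the robot's right or left of the boom
- van: Bystander: yellow model van 85 x 36 x 40 mm, loose; origin centre of its underside
- car: Bystander: orange model car 75 x 34 x 31 mm, loose; origin centre of its underside
- bus: Bystander: green model bus 140 x 40 x 59 mm, loose; origin centre of its underside
- paint_pot: Bystander: blue paint jar with white cap, 44 mm across, 50 mm tall, loose; origin centre of its underside
- glue_pot: Bystander: white open pot, 60 mm across, 50 mm tall, loose; origin centre of its underside
- screwdriver: Bystander: screwdriver 160 mm long lying loose; origin under its middle
Not all that is in view belongs to the job. Of the things like the stand, leave any that is blue, pink or turquoise; of the rest the smaller one is meant.

How it is judged:
On the way, in this order (a step that is already met when the one before it is completed fails the run):
1. the prodder presses the pin in at least 6 mm while the sleeve is still at its first hole (contact force between prodder and boom above 1 N and value of joint pin above 0.006 m and value of joint sleeve below 0.006 m), for 0.05 s.
2. the pin has sprung out in the next hole (value of joint sleeve between 0.037 and 0.043 m and value of joint pin below 0.0025 m), for 0.2 s.
At the end, for the whole second after the job is handed in: The sleeve stands in the next hole (0.037 to 0.043 m) with the pin sprung out (pressed in less than 2.5 mm), and the prodder stands released and at rest in its stand: within 8 mm of the stand's axis, flange underside 41 to 49 mm above the stand's underside, upright within 0.12 rad (all of step 2 and horizontal distance between prodder and stand below 0.008 m and z of prodder in the frame of stand between 0.041 and 0.049 m and angle between prodder's own z axis and vertical below 0.12 rad and linear speed of prodder below 0.02 m/s and contact force between the fingers and prodder below 0.1 N); the robot touches nothing.
It fails at once if a bystander is moved more than 25 mm (distance of any of van, car, bus, paint_pot, glue_pot, screwdriver from where it was at the start of the episode above 0.025 m).
It fails at once if the prodder pushes on the boom with more than 40 N (contact force between prodder and boom above 40 N).
It fails at once if the sleeve is pushed past the next hole (value of joint sleeve above 0.05 m).
It also fails if it takes over 72 s, if anything falls off the work surface, if the arm or the gripper's body presses on something with over 40 N, if the wrist force passes 120 N, or if a joint passes its speed limit or range.

ROBOT

A 6-joint arm with a two-finger parallel gripper is mounted at the origin on the work surface. World frame = base frame: x ahead of the robot, y to its left, z up, the work surface at z = 0. Lengths are in m, angles in rad, forces in N, time in s.
With the tool pointing down it reaches from about 0.425 to 0.95 m from the base axis. Payload 3.5 kg.
Tool frame: the origin (TCP) lies at the very end of the fingers, on their centre line; the grasp point (between the pads) lies 19 mm behind it; z points along the fingers, y is the line along which they close (so a half turn about z gives the same grasp; the last joint's range is limited). The gripper opens to 85 mm and grips with 20 to 120 N. Pads are 22 mm wide; open, the fingers measure 114 mm over their backs; the gripper's body (76 mm by 85 mm) begins 54 mm behind the grasp point. The pads swing forward as they close: fully open they stand 13 mm farther back than shut.
Start: joints at [-1.311, 0.286, 1.577, -0, 1.279, -0.15], TCP at [0.269, -0.619, 0.231] pointing down, gripper open.
Joint ranges: [-2.77, 2.77], [-0.9, 2.22], [0.21, 2.48], [-1.53, 4.67], [0.24, 2.81], [-2.84, 2.84]. Speed limits (rad/s): [2.79, 2.79, 3.14, 3.14, 3.14, 3.14].

INTERFACE

Orientations are given as a unit quaternion [x, y, z, w].
In Python, from plant import get_state, read_camera, sign_off, recognise gives the robot as it stands.
- The arm moves only by the tool arm_command, never from a script. Its argument "steps" is a list of rows, each an object with "translation": the shift along the tool's x, y, z scaled (see below), a list of three; "twist": the turn, a rotation vector about the tool's x, y, z scaled (see below), a list of three; "fingers": the opening, from -1 (shut) to 1 (fully open). In form: [{"translation": [x, y, z], "twist": [rx, ry, rz], "fingers": fingers}, ...]. A call has 1 to 5 rows; each row is the pose to reach, as a shift and turn from the pose commanded when the call began, along the tool's axes at that moment; what a row does not reach only later rows make up. The controller multiplies each number of a shift by 75 cm and each number of a turn by 60 degrees. A row lasts 1/8 s, in which the tool goes at most 62.5 mm and 10.7 degrees, less where a joint would pass 70% of its speed; a pose out of reach is approached as far as the arm can. A call with a number of a shift or a turn outside -1 to 1 is refused whole. A call with a gripper value outside its range is refused whole. The fingers move at their own pace and stop on an object; "grip_force" is the grip in N (left out, the last holds). Time passes only in rows, so rows that repeat a pose let the fingers close. It gives the time, the measured TCP pose, the force, the opening and the grip force at its end, in the units of the state.
- get_state(): the state, without advancing time (a new reading comes with each control period).
- read_camera(name): name is "side" or "top"; returns a dict with "pixels" (384x512x3 uint8, red, green, blue), "K" (3x3 intrinsics, pixels), "R" (3x3) and "t" (3): a world point X has camera coordinates R X + t. Camera axes: x right, y down, z forward; pixel columns grow to the right and rows downward; lengths in m; the calibration is good to about 2 mm. A picture is of the moment at which its call begins. There is no depth.
- sign_off(): hands the job in; it is judged then, once.
Trained networks look in a picture, given as the dict that the camera call returned (one of the last four; its "shot" number tells which), for a name from the list of things; names that differ only in an ending like _2 or _b are one class to them, and where a whole thing is asked for, a point or a joint stands for the part that bears it (a point fixed in the world has none). Each returns a list of dicts, best first, with "conf" (0 to 1); they miss things now and then, are a little off and sometimes report something else, mostly with a low value. They report only what shows in the picture. A call takes as long as a camera call. They do not tell look-alikes from the thing itself.
- recognise(picture, query): "point" ([row, column] in pixels, amid what is visible of it).
The state is a dict: "time": time; "qpos": joint angles; "dq": joint speeds; "joint_efforts": joint torques, N m; "eef_pos": TCP position; "tcp_rot": TCP orientation; "contact_force": force on the tool from outside, world axes, zero at the start; "wrist_torque": the same for the moment, N m; "opening": opening from 0.0 (shut) to 1.0 (fully open); "finger_force": force on a finger pad.
Only numpy, scipy, OpenCV 4.12 (cv2) and the standard library are available. Lean on these libraries where they do the work, as an engineer would, in place of code of your own. Each camera call takes 0.05 s, during which the arm holds its last target. There are 200 camera calls.

## Working session

There is one attempt and no reset: what is moved stays moved. The work goes in short steps, Python scripts to look and compute and a tool call to move; the robot and the scene stay as the last step left them, time stands still between calls to the robot, and variables do not carry over. Pictures are saved under pics/ and viewed, at most 10 in all, crops included, and the job is handed in when it is done.

Besides the shell and the picture viewer there is one more tool, called after "Emit:" as name(argument=value, ...), one argument or row to a line, values as JSON. arm_command: Moves the arm, as the interface text tells. Shifts and turns lie within -1 to 1; 1 stands for 75 cm of shift or 60 degrees of turn. Its arguments: {"type":"object","properties":{"steps":{"type":"array"},"grip_force":{"type":"number"}},"required":["steps"]}

```bash
mkdir -p pics; ls; cat > h.py <<'E'
import numpy as np, cv2
from scipy.spatial.transform import Rotation as Rot
from plant import get_state, read_camera, sign_off, recognise
def save(p,n,crop=None,scale=1):
    im=p["pixels"][:,:,::-1]
    if crop: r0,r1,c0,c1=crop; im=im[r0:r1,c0:c1]
    cv2.imwrite(f"pics/{n}.png",cv2.resize(im,None,fx=scale,fy=scale,interpolation=cv2.INTER_CUBIC))
def ray(p,rc):
    d=np.linalg.inv(p["K"])@[rc[1],rc[0],1]; R=np.array(p["R"]);t=np.array(p["t"])
    return -R.T@t, R.T@d
def onz(p,rc,z):
    o,d=ray(p,rc); return o+d*(z-o[2])/d[2]
def proj(p,X):
    c=np.array(p["R"])@np.array(X)+np.array(p["t"]); u=np.array(p["K"])@c; return u[1]/u[2],u[0]/u[2]
def tri(prs):
    A=np.zeros((3,3));b=np.zeros(3)
    for p,rc in prs:
        o,d=ray(p,rc); d=d/np.linalg.norm(d); M=np.eye(3)-np.outer(d,d); A+=M;b+=M@o
    return np.linalg.solve(A,b)
def delta(pos,R=None,s=None):
    """tool-axis shift/turn numbers from the measured pose to world pos / rotation"""
    s=s or get_state(); R0=Rot.from_quat(s["tcp_rot"]); 
    t=R0.inv().apply(np.array(pos)-s["eef_pos"])/0.75
    w=(R0.inv()*(R if R is not None else R0)).as_rotvec()/np.radians(60)
    return np.round(t,4),np.round(w,4)
E
python3 - <<'E'
from h import *
s=get_state(); print({k:np.round(v,3) for k,v in s.items()})
ps={n:read_camera(n) for n in("side","top")}
for n,p in ps.items():
    save(p,n+"0",scale=1.5); print(n,np.round(-np.array(p["R"]).T@p["t"],3),np.round(p["K"],0).tolist())
    for q in["boom","bar","rail","sleeve","pin","pin_area","hole_area","prodder","prodder_tip","stand","van","car","bus","paint_pot","glue_pot","screwdriver"]:
        try: print(n,q,[(np.round(r["point"]).tolist(),round(r["conf"],2)) for r in recognise(p,q)][:4])
        except Exception as e: print(q,e)
E
```

```text
pics
{'time': np.float64(0.0), 'qpos': array([-1.311,  0.287,  1.578, -0.   ,  1.279, -0.15 ]), 'dq': array([-0.001,  0.001,  0.001,  0.002, -0.   ,  0.   ]), 'joint_efforts': array([-0.0000e+00, -4.0598e+01, -2.9262e+01, -0.0000e+00,  6.0000e-03,
        0.0000e+00]), 'eef_pos': array([ 0.269, -0.618,  0.23 ]), 'tcp_rot': array([ 0.979,  0.203, -0.   , -0.001]), 'contact_force': array([0.832, 0.232, 0.279]), 'wrist_torque': array([-0.004, -0.039,  0.009]), 'finger_force': np.float64(0.0), 'opening': np.float64(1.001)}
side [ 0.387 -1.05   1.15 ] [[463.0, 0.0, 252.0], [0.0, 463.0, 183.0], [0.0, 0.0, 1.0]]
side boom [([216.0, 317.0], 0.74), ([210.0, 322.0], 0.57)]
side bar [([212.0, 315.0], 0.56)]
side rail [([214.0, 316.0], 0.74), ([167.0, 271.0], 0.71)]
side sleeve [([213.0, 322.0], 0.81)]
side pin []
side pin_area [([216.0, 312.0], 0.88)]
side hole_area [([213.0, 315.0], 0.64)]
side prodder []
side prodder_tip [([209.0, 325.0], 0.72)]
side stand [([142.0, 254.0], 0.8), ([176.0, 233.0], 0.78), ([200.0, 256.0], 0.75), ([168.0, 269.0], 0.63)]
side van [([220.0, 249.0], 0.58)]
side car
[... 382 characters left out ...]
202.0, 280.0], 0.29)]
top rail [([149.0, 254.0], 0.97), ([202.0, 245.0], 0.38)]
top sleeve [([141.0, 257.0], 0.92)]
top pin []
top pin_area [([150.0, 254.0], 0.85)]
top hole_area [([149.0, 250.0], 0.85)]
top prodder [([180.0, 171.0], 0.55), ([227.0, 153.0], 0.42), ([189.0, 341.0], 0.34)]
top prodder_tip []
top stand [([215.0, 186.0], 0.71), ([196.0, 216.0], 0.68), ([255.0, 185.0], 0.6), ([202.0, 282.0], 0.59)]
top van [([149.0, 251.0], 0.66), ([202.0, 244.0], 0.5), ([142.0, 257.0], 0.4)]
top car [([202.0, 280.0], 0.59)]
top bus [([140.0, 160.0], 0.78)]
top paint_pot [([188.0, 342.0], 0.57), ([151.0, 254.0], 0.55)]
top glue_pot [([229.0, 152.0], 0.53)]
top screwdriver [([183.0, 177.0], 0.15)]
```

View pics/side0.png

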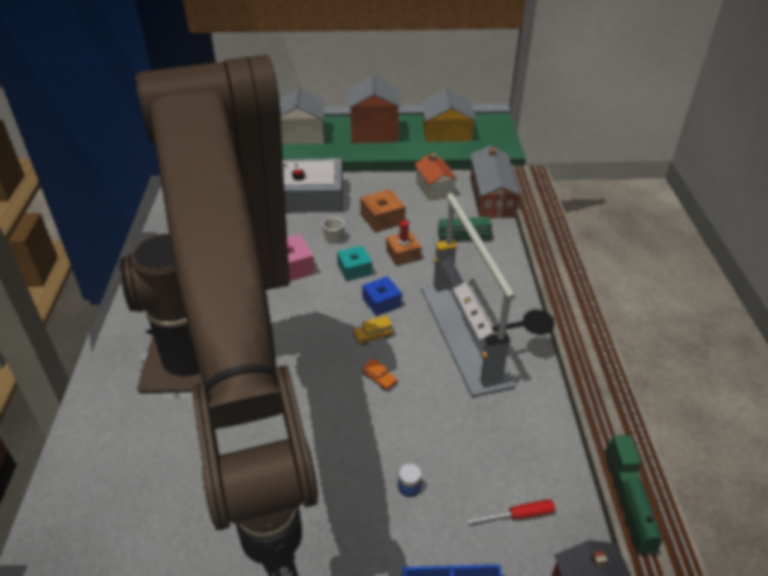

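View pics/top0.png

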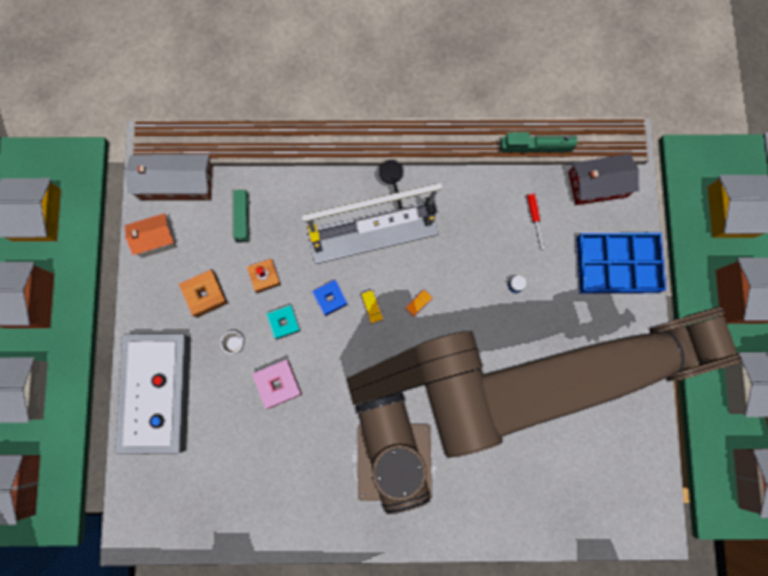

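Side shows the robot from its right. The candidates for the stand are, in top pixels (row, col): the small orange block with the red prodder (181,175), the larger orange block (195,135), blue (198,220), turquoise (214,188) and pink (255,184). I choose the small wooden one holding the prodder. The boom is at about (150,252), its yellow cap at (157,209) and its black cap at (138,288). One close crop of both to check.

```bash
python3 - <<'E'
from h import *
t=read_camera("top"); s=read_camera("side")
a=t["pixels"][108:204,150:300,::-1]; b=s["pixels"][120:264,225:375,::-1]
f=lambda i,k:cv2.resize(i,None,fx=k,fy=k,interpolation=cv2.INTER_CUBIC)
cv2.imwrite("pics/c1.png",f(a,5.3)); cv2.imwrite("pics/c2.png",f(b,4.1))
cv2.imwrite("/tmp/t.png",t["pixels"][:,:,::-1]);cv2.imwrite("/tmp/s.png",s["pixels"][:,:,::-1])
import pickle; pickle.dump((t,s),open("/tmp/p.pkl","wb"))
E
```

```text
(no output)
```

View pics/c1.png

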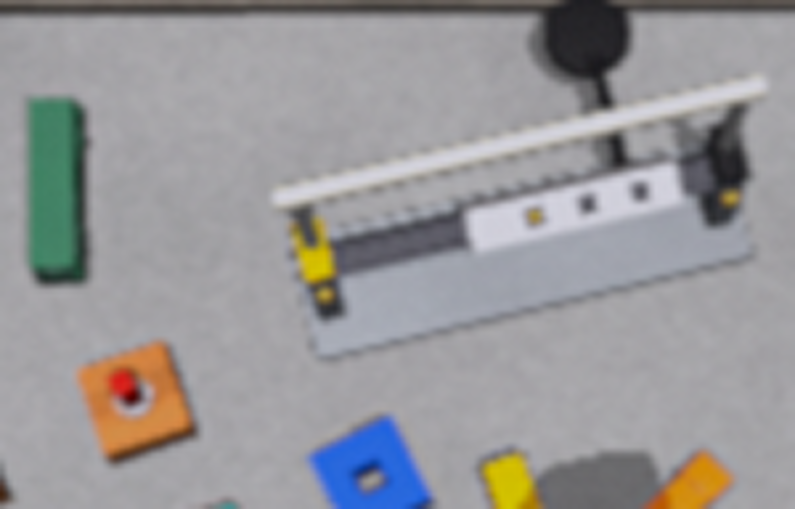

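View pics/c2.png

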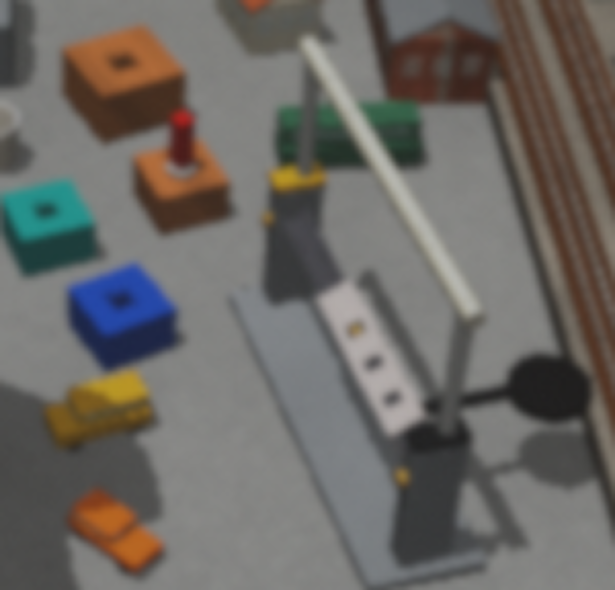

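Crop 1 (top) and crop 2 (side) confirm the choice: the red prodder stands in the small orange-brown stand, and the brass pin shows in the hole nearest the yellow cap, at c1 (535,216) and c2 (355,328). I'll fit the boom, pin and stand poses to these points.

```bash
cat > fit.py <<'E'
from h import *
import pickle
from scipy.optimize import least_squares
t,s=pickle.load(open("/tmp/p.pkl","rb"))
T=lambda u,v:(t,((v+.5)/5.3-.5+108,(u+.5)/5.3-.5+150))
S=lambda u,v:(s,((v+.5)/4.1-.5+120,(u+.5)/4.1-.5+225))
B=[((-.05,.175,.012),0,T(320,357)),((-.05,-.175,.012),0,T(752,253)),((-.05,.175,.012),0,S(235,297)),((-.05,-.175,.012),0,S(370,587)),((.05,-.175,.012),0,S(487,565)),
 ((.006,0,.270),1,T(276,200)),((.006,0,.270),-1,T(765,85)),((.006,0,.270),1,S(306,42)),((.006,0,.270),-1,S(477,313)),
 ((-.00827,0,.1221),2,T(535,216)),((-.00827,0,.1221),2,S(355,328))]
def res(x,full=0):
    R=Rot.from_euler("z",x[2]); o=[]
    for P,k,(p,rc) in B:
        P=np.array(P); P[1]+= x[3]*k if abs(k)==1 else (x[4] if k==2 else 0)
        o.append(np.array(proj(p,R.apply(P)+[x[0],x[1],0]))-rc)
    return np.array(o) if full else np.ravel(o)
r=least_squares(res,[.75,.05,.2,.16,0],loss="soft_l1")
print("boom x,y,yaw,rail half,pin y",np.round(r.x,4)); print(np.round(res(r.x,1),1).tolist())
print("pin tri",tri([T(535,216),S(355,328)]), "pin fit",Rot.from_euler("z",r.x[2]).apply([-.00827,r.x[4],.1221])+[r.x[0],r.x[1],0])
# red prodder handle
for n,p,c in(("t",t,(160,210,150,200)),("s",s,(135,190,255,290))):
    im=p["pixels"].astype(int); m=(im[...,0]>110)&(im[...,1]<50)&(im[...,2]<60); k=np.zeros_like(m);k[c[0]:c[1],c[2]:c[3]]=1
    ij=np.argwhere(m&k); print(n,len(ij),ij.mean(0),ij.min(0),ij.max(0))
print("flange",tri([T(133,395),S(183,170)]),onz(*T(133,395),.049),onz(*S(183,170),.049))
print("handle top",tri([T(122,383),S(182,117)]),onz(*T(122,383),.105),onz(*S(182,117),.105))
print("stand top corners T",[np.round(onz(*T(*q),z)[:2],3).tolist() for q,z in(((78,370),.045),((163,343),.045),((195,432),.022),((113,460),.022))])
print("stand top corners S",[np.round(onz(*S(*q),.045)[:2],3).tolist() for q in((135,165),(165,142),(228,180),(163,200))])
E
python3 fit.py
```

```text
boom x,y,yaw,rail half,pin y [ 0.6165  0.0513  0.2358  0.1695 -0.0082]
[[0.1, -0.5], [-0.1, 0.7], [-1.7, -2.0], [0.0, -0.5], [-1.2, 0.6], [-0.6, 0.0], [-0.7, -0.1], [0.9, 0.3], [1.9, -0.4], [-0.4, 0.3], [-0.2, -0.4]]
pin tri [0.61077263 0.04250158 0.11962906] pin fit [0.61038595 0.04143254 0.1221    ]
t 14 [180.21428571 173.07142857] [178 171] [182 175]
s 13 [148.61538462 268.61538462] [147 267] [150 270]
flange [0.49395227 0.34679507 0.04118172] [0.49133374 0.34542739 0.049     ] [0.49425456 0.33731684 0.049     ]
handle top [0.49098341 0.34504286 0.10440666] [0.48931208 0.3447654  0.105     ] [0.49244308 0.34480732 0.105     ]
stand top corners T [[0.512, 0.388], [0.532, 0.324], [0.468, 0.302], [0.446, 0.364]]
stand top corners S [[0.45, 0.351], [0.48, 0.386], [0.536, 0.326], [0.474, 0.299]]
```

```bash
cat >> h.py <<'E'
def tool(yaw,tilt=0):
    """tool z down, y along the boom-like -y, tilted by tilt so that z points away from the robot"""
    x=np.array([np.cos(yaw),np.sin(yaw),0]); y=np.array([np.sin(yaw),-np.cos(yaw),0]); z=np.array([0,0,-1.])
    xx=x*np.cos(tilt)+np.array([0,0,1])*np.sin(tilt); zz=np.cross(xx,y)
    return Rot.from_matrix(np.stack([xx,y,zz],1))
E
python3 -c "
from h import *
print(tool(.236,.45).as_matrix().round(3), delta([.47,-.05,.3],tool(.33)),delta([.4905,.345,.25],tool(.33)))"
```

```text
[[ 0.875  0.234  0.423]
 [ 0.211 -0.972  0.102]
 [ 0.435  0.    -0.9  ]] (array([ 0.5482, -0.5892, -0.0916]), array([-0.    , -0.    ,  0.0762])) (array([ 0.7831, -1.0613, -0.0249]), array([-0.    , -0.    ,  0.0762]))
```

Emit:
arm_command(
  steps=[
    {"translation": [0.055, -0.055, -0.02], "twist": [0, 0, 0], "fingers": 1},
    {"translation": [0.11, -0.118, -0.04], "twist": [0, 0, 0.02], "fingers": 1},
    {"translation": [0.165, -0.177, -0.06], "twist": [0, 0, 0.04], "fingers": 1},
    {"translation": [0.22, -0.236, -0.08], "twist": [0, 0, 0.06], "fingers": 1},
    {"translation": [0.275, -0.295, -0.092], "twist": [0, 0, 0.076], "fingers": 1},
  ],
)

```text
time: 2.42
eef_pos: [0.3704, -0.3327, 0.3015]
tcp_rot: [0.986, 0.164, 0.001, 0.001]
contact_force: [0.9, -0.6, 0.1]
opening: 1.005
finger_force: 0.0
```

```bash
python3 -c "
from h import *
print(delta([.47,-.05,.3],tool(.33)),delta([.4905,.345,.25],tool(.33)))"
```

```text
(array([ 0.2475, -0.3137,  0.0016]), array([ 0.0018, -0.0009, -0.0009])) (array([ 0.4435, -0.8034,  0.0675]), array([ 0.0018, -0.0009, -0.0009]))
```

Emit:
arm_command(
  steps=[
    {"translation": [0.05, -0.063, 0], "twist": [0, 0, 0], "fingers": 1},
    {"translation": [0.1, -0.126, 0], "twist": [0, 0, 0], "fingers": 1},
    {"translation": [0.15, -0.19, 0], "twist": [0, 0, 0], "fingers": 1},
    {"translation": [0.2, -0.252, 0], "twist": [0, 0, 0], "fingers": 1},
    {"translation": [0.248, -0.314, 0], "twist": [0, 0, 0], "fingers": 1},
  ],
)

```text
time: 3.05
eef_pos: [0.4698, -0.0492, 0.3008]
tcp_rot: [0.986, 0.164, 0.001, 0.0]
contact_force: [0.4, 0.3, -0.8]
opening: 0.999
finger_force: 0.0
```

Emit:
arm_command(
  steps=[
    {"translation": [0.035, -0.075, 0], "twist": [0, 0, 0], "fingers": 1},
    {"translation": [0.063, -0.15, 0], "twist": [0, 0, 0], "fingers": 1},
    {"translation": [0.1, -0.225, 0.01], "twist": [0, 0, 0], "fingers": 1},
    {"translation": [0.125, -0.3, 0.03], "twist": [0, 0, 0], "fingers": 1},
    {"translation": [0.157, -0.375, 0.05], "twist": [0, 0, 0], "fingers": 1},
  ],
)

```text
time: 3.68
eef_pos: [0.4894, 0.2547, 0.263]
tcp_rot: [0.986, 0.165, 0.001, 0.0]
contact_force: [0.8, 0.2, 0.2]
opening: 1.001
finger_force: 0.0
```

```bash
python3 -c "
from h import *
print(delta([.4905,.345,.2],tool(.33)))"
```

```text
(array([ 0.0403, -0.1134,  0.0841]), array([ 0.0003, -0.0014,  0.0006]))
```

Emit:
arm_command(
  steps=[
    {"translation": [0.02, -0.057, 0.042], "twist": [0, 0, 0], "fingers": 1},
    {"translation": [0.04, -0.113, 0.084], "twist": [0, 0, 0], "fingers": 1},
    {"translation": [0.04, -0.113, 0.16], "twist": [0, 0, 0], "fingers": 1},
    {"translation": [0.04, -0.113, 0.22], "twist": [0, 0, 0], "fingers": 1},
    {"translation": [0.04, -0.113, 0.273], "twist": [0, 0, 0], "fingers": 1},
  ],
)

```text
time: 4.3
eef_pos: [0.4899, 0.3425, 0.0563]
tcp_rot: [0.986, 0.165, -0.0, 0.0]
contact_force: [0.9, 1.4, 0.7]
opening: 0.999
finger_force: 0.0
```

Emit:
arm_command(
  steps=[
    {"translation": [0, 0, 0], "twist": [0, 0, 0], "fingers": 0.2},
    {"translation": [0, 0, 0], "twist": [0, 0, 0], "fingers": -0.2},
    {"translation": [0, 0, 0], "twist": [0, 0, 0], "fingers": -1},
    {"translation": [0, 0, 0], "twist": [0, 0, 0], "fingers": -1},
    {"translation": [0, 0, 0], "twist": [0, 0, 0], "fingers": -1},
  ],
  grip_force=60,
)

```text
time: 4.92
eef_pos: [0.4921, 0.3432, 0.0606]
tcp_rot: [0.986, 0.164, 0.002, -0.001]
contact_force: [-0.3, -0.6, 6.0]
opening: 0.2
finger_force: 58.9
```

Emit:
arm_command(
  steps=[
    {"translation": [0, 0, 0], "twist": [0, 0, 0], "fingers": -1},
    {"translation": [0, 0, 0], "twist": [0, 0, 0], "fingers": -1},
    {"translation": [0, 0, 0], "twist": [0, 0, 0], "fingers": -1},
  ],
  grip_force=60,
)

```text
time: 5.3
eef_pos: [0.4921, 0.3433, 0.0606]
tcp_rot: [0.986, 0.164, 0.002, -0.001]
contact_force: [-0.2, 0.6, 6.2]
opening: 0.209
finger_force: 58.9
```

Emit:
arm_command(
  steps=[
    {"translation": [0, 0, -0.03], "twist": [0, 0, 0], "fingers": -1},
    {"translation": [0, 0, -0.08], "twist": [0, 0, 0], "fingers": -1},
    {"translation": [0, 0, -0.15], "twist": [0, 0, 0], "fingers": -1},
    {"translation": [0, 0, -0.22], "twist": [0, 0, 0], "fingers": -1},
    {"translation": [0, 0, -0.26], "twist": [0, 0, 0], "fingers": -1},
  ],
)

```text
time: 5.92
eef_pos: [0.4912, 0.3428, 0.257]
tcp_rot: [0.986, 0.164, 0.002, -0.001]
contact_force: [1.1, 0.0, -1.3]
opening: 0.203
finger_force: 58.6
```

```bash
python3 - <<'E'
from h import *
p=read_camera("side"); st=get_state(); print(np.round(st["eef_pos"],4),st["opening"],st["contact_force"])
R=Rot.from_quat(st["tcp_rot"]); 
for d in(0,.049): print(proj(p,st["eef_pos"]+R.apply([0,0,d])))
save(p,"c3",(80,220,180,340),4)
# stand hole now uncovered
print(onz(p,(0,0),.045)[:0]); t=read_camera("top")
a=t["pixels"][150:220,140:210]; cv2.imwrite("/tmp/a.png",a)
import pickle; pickle.dump((t,p),open("/tmp/p2.pkl","wb"))
E
```

```text
[0.4927 0.3436 0.2611] 0.2048927225010694 [1.22745732 0.65611294 2.97547829]
(np.float64(112.8896359885105), np.float64(270.13545555528657))
(np.float64(124.45491036672803), np.float64(269.92606589823754))
[]
```

View pics/c3.png

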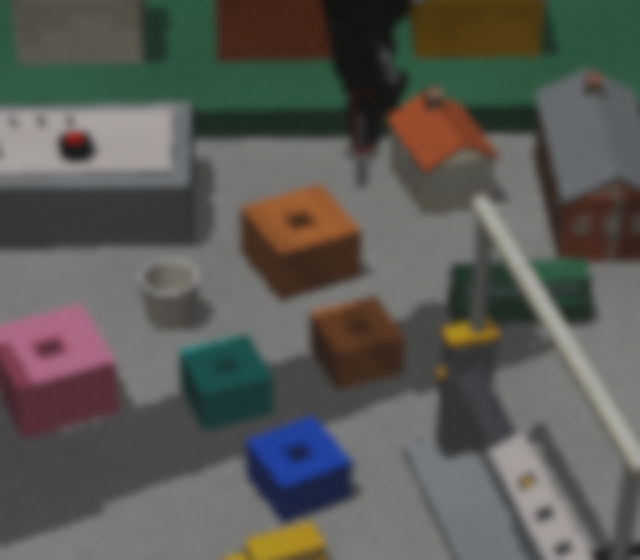

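The prodder is held. Its tip is at c3 (362,185), as predicted, and the empty stand hole is at c3 (358,327). Now I refine the pin and stand hole by centroids.

```bash
python3 - <<'E'
from h import *
import pickle
t,s=pickle.load(open("/tmp/p2.pkl","rb"))
def cen(p,rc,kind,w=4):
    im=p["pixels"].astype(float); r,c=map(round,rc); a=im[r-w:r+w+1,c-w:c+w+1]
    v=(a[...,0]-a[...,2]) if kind=="brass" else -(a.sum(2))
    v=v-np.percentile(v,60); v[v<0]=0; v[v<.35*v.max()]=0
    n,l=cv2.connectedComponents((v>0).astype(np.uint8)); k=l[np.unravel_index(v.argmax(),v.shape)]; v=v*(l==k)
    i,j=np.mgrid[r-w:r+w+1,c-w:c+w+1]; return (v*i).sum()/v.sum(),(v*j).sum()/v.sum()
tp=cen(t,(148.7,250.9),"brass",3); sp=cen(s,(200,311.6),"brass",3)
print("pin px",tp,sp,"tri",tri([(t,tp),(s,sp)]).round(4), onz(t,tp,.121).round(4),onz(s,sp,.121).round(4))
for d,T0,S0 in((40,(108+205/5.3,150+588/5.3),(208.3,316.3)),(80,(108+192/5.3,150+641/5.3),(217.3,321))):
    a=cen(t,T0,"d",3); b=cen(s,S0,"d",3); print(d,a,b,tri([(t,a),(s,b)]).round(4))
h1=(161.3,269.1); b=cen(s,h1,"d",3); print("stand s",b,onz(s,b,.045).round(4))
a=cen(t,proj(t,(.4915,.344,.045)),"d",3); print("stand t",a,proj(t,(.4915,.344,.045)),onz(t,a,.045).round(4))
P=np.array([.6105,.0425,.121]); R=tool(.236,.45); z=R.as_matrix()[:,2]
print("hover TCP",P-z*(.0516+.05)); print(delta(P-z*(.0516+.05),R), delta([.5,.1,.27],tool(.33)))
E
```

```text
pin px (np.float64(148.46483180428135), np.float64(250.48318042813455)) (np.float64(199.98464687819853), np.float64(311.2886386898669)) tri [0.611  0.0427 0.1177] [0.6087 0.0427 0.121 ] [0.6117 0.0397 0.121 ]
40 (np.float64(146.03327900027165), np.float64(260.364982341755)) (np.float64(207.9907063197026), np.float64(315.57806691449815)) [0.62   0.0041 0.1188]
80 (np.float64(143.6140350877193), np.float64(270.24986709197236)) (np.float64(216.7689587426326), np.float64(320.22966601178786)) [ 0.6297 -0.0346  0.118 ]
stand s (np.float64(161.12435233160622), np.float64(269.45595854922277)) [0.4954 0.3421 0.045 ]
stand t (np.float64(180.1772151898734), np.float64(177.52044790652386)) (np.float64(182.2714856094507), np.float64(175.20150654943822)) [0.5    0.3349 0.045 ]
hover TCP [0.56753247 0.03216711 0.21248543]
(array([-0.0404,  0.4251,  0.0604]), array([-0.0216,  0.4206,  0.0881])) (array([-0.0955,  0.3103, -0.0167]), array([-0.001 , -0.0089,  0.0002]))
```

Emit:
arm_command(
  steps=[
    {"translation": [-0.02, 0.062, -0.004], "twist": [0, 0.05, 0.01], "fingers": -1},
    {"translation": [-0.04, 0.124, -0.008], "twist": [-0.004, 0.13, 0.03], "fingers": -1},
    {"translation": [-0.06, 0.186, -0.012], "twist": [-0.01, 0.22, 0.05], "fingers": -1},
    {"translation": [-0.08, 0.248, -0.016], "twist": [-0.016, 0.31, 0.07], "fingers": -1},
    {"translation": [-0.095, 0.31, -0.017], "twist": [-0.0216, 0.4206, 0.088], "fingers": -1},
  ],
)

```text
time: 6.65
eef_pos: [0.4977, 0.0982, 0.264]
tcp_rot: [0.969, 0.115, 0.218, -0.025]
contact_force: [0.2, -0.6, -0.0]
opening: 0.202
finger_force: 58.8
```

```bash
python3 - <<'E'
from h import *
P=np.array([.6108,.0424,.1215]); R=tool(.236,.45); z=R.as_matrix()[:,2]
for h in(.05,.02):print("hover TCP",P-z*(.0516+h),delta(P-z*(.0516+h),R))
E
```

```text
hover TCP [0.56783247 0.03206711 0.21298543] (array([0.0344, 0.1074, 0.0917]), array([0.0019, 0.0074, 0.0007]))
hover TCP [0.58051973 0.03511816 0.18597201] (array([0.0347, 0.1074, 0.1317]), array([0.0019, 0.0074, 0.0007]))
```

Emit:
arm_command(
  steps=[
    {"translation": [0.01, 0.05, 0.02], "twist": [0, 0, 0], "fingers": -1},
    {"translation": [0.02, 0.107, 0.05], "twist": [0, 0.007, 0], "fingers": -1},
    {"translation": [0.0344, 0.1074, 0.092], "twist": [0.002, 0.007, 0.001], "fingers": -1},
    {"translation": [0.0344, 0.1074, 0.125], "twist": [0.002, 0.007, 0.001], "fingers": -1},
    {"translation": [0.0344, 0.1074, 0.125], "twist": [0.002, 0.007, 0.001], "fingers": -1},
  ],
)

```text
time: 7.28
eef_pos: [0.5765, 0.0362, 0.1871]
tcp_rot: [0.969, 0.114, 0.216, -0.028]
contact_force: [-0.5, 0.0, -0.7]
opening: 0.201
finger_force: 59.0
```

```bash
python3 - <<'E'
from h import *
st=get_state(); print(np.round(st["eef_pos"],4),np.round(st["tcp_rot"],3),np.round(st["contact_force"],1),np.round(st["wrist_torque"],2))
P=np.array([.6108,.0424,.1215]); R=Rot.from_quat(st["tcp_rot"])
s=read_camera("side"); t=read_camera("top"); st=get_state();print(np.round(st["eef_pos"],4))
tip=st["eef_pos"]+R.apply([0,0,.0516])
print("tip",tip.round(4),"pin rel in tool",R.inv().apply(P-tip).round(4))
for p in(s,t): print("tip px",np.round(proj(p,tip),1),"pin px",np.round(proj(p,P),1))
a=s["pixels"][160:240,270:360,::-1]; b=t["pixels"][110:190,215:305,::-1]
cv2.imwrite("pics/c4.png",cv2.resize(np.hstack([a,b]),None,fx=4.4,fy=4.4,interpolation=cv2.INTER_CUBIC))
import pickle; pickle.dump((t,s),open("/tmp/p3.pkl","wb"))
E
```

```text
[0.5765 0.0362 0.1871] [ 0.969  0.114  0.216 -0.028] [-0.5  0.  -0.7] [-0.03  0.27 -0.01]
[0.5781 0.036  0.1911]
tip [0.5994 0.0413 0.1444] pin rel in tool [0.0005 0.0017 0.0255]
tip px [194.4 308. ] pin px [199.3 310.9]
tip px [149.2 250.9] pin px [147.9 250.6]
```

View pics/c4.png

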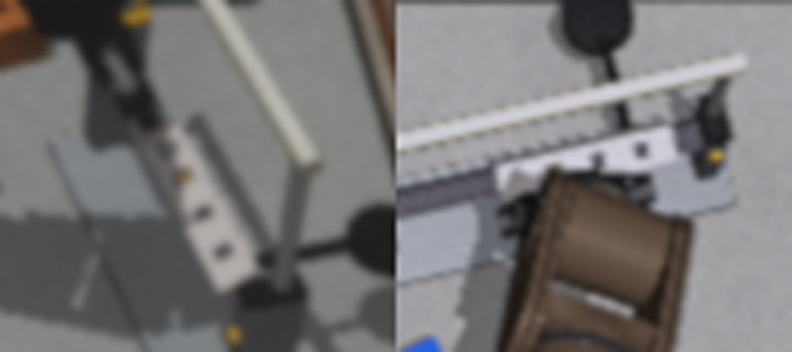

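The pin is at c4 (182,176), and the prodder tip just short of it, at about (168,152), as computed. A 1.7 mm sideways correction is needed, then approach along the tool axis.

Emit:
arm_command(
  steps=[
    {"translation": [0.0007, 0.0023, 0.01], "twist": [0, 0, 0], "fingers": -1},
    {"translation": [0.0007, 0.0023, 0.02], "twist": [0, 0, 0], "fingers": -1},
    {"translation": [0.0007, 0.0023, 0.027], "twist": [0, 0, 0], "fingers": -1},
    {"translation": [0.0007, 0.0023, 0.027], "twist": [0, 0, 0], "fingers": -1},
    {"translation": [0.0007, 0.0023, 0.027], "twist": [0, 0, 0], "fingers": -1},
  ],
)

```text
time: 8.0
eef_pos: [0.5884, 0.0364, 0.1744]
tcp_rot: [0.968, 0.115, 0.221, -0.026]
contact_force: [0.8, 0.1, 0.4]
opening: 0.205
finger_force: 59.0
```

```bash
cat > st.py <<'E'
from h import *
st=get_state(); R=Rot.from_quat(st["tcp_rot"]); P=np.array([.6108,.0424,.1215])
tip=st["eef_pos"]+R.apply([0,0,.0516])
print("t",round(float(st["time"]),2),"eef",np.round(st["eef_pos"],4),"pin rel mm",(R.inv().apply(P-tip)*1e3).round(1),"F tool",R.inv().apply(st["contact_force"]).round(1),"M",np.round(R.inv().apply(st["wrist_torque"]),2),"rot err deg",np.degrees((R.inv()*tool(.236,.45)).as_rotvec()).round(2),"open",round(float(st["opening"]),3))
E
python3 st.py
```

```text
t 8.0 eef [0.5884 0.0364 0.1744] pin rel mm [-2.  -0.6  6.1] F tool [ 0.9  0.1 -0. ] M [ 0.02 -0.28 -0.02] rot err deg [-0.02  0.1  -0.  ] open 0.205
```

```bash
cat > st.py <<'E'
from h import *
import sys
n=int(sys.argv[1]) if len(sys.argv)>1 else 6
L=[]
P=np.array([.6108,.0424,.1215])
for i in range(n):
    if i: read_camera("side")
    st=get_state(); R=Rot.from_quat(st["tcp_rot"])
    tip=st["eef_pos"]+R.apply([0,0,.0516])
    L.append(np.r_[R.inv().apply(P-tip)*1e3,R.inv().apply(st["contact_force"]),R.inv().apply(st["wrist_torque"])*10])
L=np.array(L); print("t",round(float(st["time"]),2),"mean rel|F|M*10",L.mean(0).round(2),"sd",L.std(0).round(2))
E
python3 st.py 8
```

```text
t 8.35 mean rel|F|M*10 [-2.12 -0.68  6.18 -0.31 -0.19  0.1   0.05 -2.55  0.08] sd [0.06 0.03 0.05 0.66 0.54 0.47 0.38 0.27 0.26]
```

Emit:
arm_command(
  steps=[
    {"translation": [-0.0028, -0.0009, 0.002], "twist": [0, 0, 0], "fingers": -1},
    {"translation": [-0.0028, -0.0009, 0.0047], "twist": [0, 0, 0], "fingers": -1},
    {"translation": [-0.0028, -0.0009, 0.0047], "twist": [0, 0, 0], "fingers": -1},
  ],
)

```text
time: 8.72
eef_pos: [0.5877, 0.037, 0.1698]
tcp_rot: [0.968, 0.115, 0.22, -0.026]
contact_force: [-0.3, 1.0, -0.4]
opening: 0.201
finger_force: 59.0
```

```bash
python3 st.py 5
```

```text
t 8.93 mean rel|F|M*10 [ 0.26  0.07  2.37 -0.18 -0.58  0.71  0.02 -2.56 -0.14] sd [0.13 0.05 0.1  0.43 0.4  0.51 0.2  0.27 0.19]
```

Emit:
arm_command(
  steps=[
    {"translation": [0, 0, 0.0013], "twist": [0, 0, 0], "fingers": -1},
    {"translation": [0, 0, 0.0027], "twist": [0, 0, 0], "fingers": -1},
    {"translation": [0, 0, 0.0027], "twist": [0, 0, 0], "fingers": -1},
  ],
)

```text
time: 9.3
eef_pos: [0.5888, 0.0371, 0.1687]
tcp_rot: [0.968, 0.115, 0.221, -0.026]
contact_force: [-2.9, -0.2, 2.3]
opening: 0.204
finger_force: 59.1
```

```bash
python3 st.py 5
```

```text
t 9.5 mean rel|F|M*10 [-0.07 -0.02  0.7  -1.35 -0.49 -2.41  0.43 -3.86 -0.05] sd [0.02 0.02 0.02 0.52 0.19 0.88 0.25 0.16 0.24]
```

Emit:
arm_command(
  steps=[
    {"translation": [0, 0, 0.0013], "twist": [0, 0, 0], "fingers": -1},
    {"translation": [0, 0, 0.0027], "twist": [0, 0, 0], "fingers": -1},
    {"translation": [0, 0, 0.0027], "twist": [0, 0, 0], "fingers": -1},
  ],
)

```text
time: 9.88
eef_pos: [0.5897, 0.0373, 0.1666]
tcp_rot: [0.968, 0.115, 0.221, -0.026]
contact_force: [-1.5, -1.2, 2.5]
opening: 0.202
finger_force: 59.2
```

```bash
python3 st.py 5
```

```text
t 10.07 mean rel|F|M*10 [-0.02 -0.01 -1.5  -0.48  0.22 -3.52  0.42 -2.9   0.27] sd [0.02 0.02 0.03 0.26 0.36 0.48 0.16 0.32 0.37]
```

The spring force of about 3.5 N with 2 mm of travel says we are on the pin.

Emit:
arm_command(
  steps=[
    {"translation": [0, 0, 0.0013], "twist": [0, 0, 0], "fingers": -1},
    {"translation": [0, 0, 0.0027], "twist": [0, 0, 0], "fingers": -1},
    {"translation": [0, 0, 0.0027], "twist": [0, 0, 0], "fingers": -1},
  ],
)

```text
time: 10.45
eef_pos: [0.5906, 0.0375, 0.1648]
tcp_rot: [0.968, 0.115, 0.221, -0.026]
contact_force: [-1.8, -0.7, 3.2]
opening: 0.207
finger_force: 59.2
```

```bash
python3 st.py 5
```

```text
t 10.65 mean rel|F|M*10 [ 0.01 -0.01 -3.53 -0.68 -0.61 -4.09  0.25 -2.97  0.05] sd [0.02 0.01 0.02 0.26 0.51 0.49 0.26 0.29 0.44]
```

Emit:
arm_command(
  steps=[
    {"translation": [0, 0, 0.0013], "twist": [0, 0, 0], "fingers": -1},
    {"translation": [0, 0, 0.0027], "twist": [0, 0, 0], "fingers": -1},
    {"translation": [0, 0, 0.0027], "twist": [0, 0, 0], "fingers": -1},
  ],
)

```text
time: 11.02
eef_pos: [0.5914, 0.0377, 0.1629]
tcp_rot: [0.968, 0.115, 0.221, -0.026]
contact_force: [-1.3, 0.1, 4.0]
opening: 0.205
finger_force: 59.3
```

```bash
python3 st.py 5
```

```text
t 11.22 mean rel|F|M*10 [ 0.04 -0.01 -5.57 -0.48  0.11 -4.73  0.37 -2.71 -0.03] sd [0.01 0.02 0.02 0.64 0.35 0.5  0.16 0.23 0.31]
```

Emit:
arm_command(
  steps=[
    {"translation": [0, 0, 0.0013], "twist": [0, 0, 0], "fingers": -1},
    {"translation": [0, 0, 0.0027], "twist": [0, 0, 0], "fingers": -1},
    {"translation": [0, 0, 0.0027], "twist": [0, 0, 0], "fingers": -1},
  ],
)

```text
time: 11.6
eef_pos: [0.5922, 0.0379, 0.1611]
tcp_rot: [0.968, 0.115, 0.221, -0.026]
contact_force: [-1.8, -0.1, 4.2]
opening: 0.197
finger_force: 59.4
```

```bash
python3 st.py 6
```

```text
t 11.85 mean rel|F|M*10 [ 0.04 -0.   -7.58 -0.05  0.03 -5.44  0.12 -2.39  0.09] sd [0.01 0.01 0.02 0.32 0.31 0.66 0.29 0.27 0.15]
```

Emit:
arm_command(
  steps=[
    {"translation": [0, 0, 0.001], "twist": [0, 0, 0], "fingers": -1},
    {"translation": [0, 0, 0.001], "twist": [0, 0, 0], "fingers": -1},
  ],
)

```text
time: 12.1
eef_pos: [0.5925, 0.038, 0.1604]
tcp_rot: [0.968, 0.115, 0.221, -0.026]
contact_force: [-1.8, -0.4, 5.2]
opening: 0.207
finger_force: 59.5
```

```bash
python3 st.py 6
```

```text
t 12.35 mean rel|F|M*10 [ 0.06 -0.   -8.35  0.22 -0.06 -5.39 -0.15 -2.2  -0.07] sd [0.02 0.02 0.01 0.46 0.26 0.38 0.2  0.39 0.27]
```

Pressed about 9 mm, 2 mm beyond flush. Now I push towards the yellow post, which is tool −y.

Emit:
arm_command(
  steps=[
    {"translation": [0, -0.0013, 0], "twist": [0, 0, 0], "fingers": -1},
    {"translation": [0, -0.0027, 0], "twist": [0, 0, 0], "fingers": -1},
    {"translation": [0, -0.004, 0], "twist": [0, 0, 0], "fingers": -1},
    {"translation": [0, -0.0053, 0], "twist": [0, 0, 0], "fingers": -1},
    {"translation": [0, -0.0053, 0], "twist": [0, 0, 0], "fingers": -1},
  ],
)

```text
time: 12.98
eef_pos: [0.5919, 0.0418, 0.1608]
tcp_rot: [0.968, 0.115, 0.221, -0.026]
contact_force: [-1.5, -2.8, 5.1]
opening: 0.199
finger_force: 59.7
```

```bash
python3 st.py 4
```

```text
t 13.12 mean rel|F|M*10 [-0.37  3.88 -8.19  0.35  2.08 -5.57 -4.77 -0.56 -0.14] sd [0.01 0.04 0.01 0.13 0.38 0.14 0.27 0.18 0.13]
```

Emit:
arm_command(
  steps=[
    {"translation": [0, -0.0013, 0], "twist": [0, 0, 0], "fingers": -1},
    {"translation": [0, -0.0027, 0], "twist": [0, 0, 0], "fingers": -1},
    {"translation": [0, -0.004, 0], "twist": [0, 0, 0], "fingers": -1},
    {"translation": [0, -0.0053, 0], "twist": [0, 0, 0], "fingers": -1},
    {"translation": [0, -0.0053, 0], "twist": [0, 0, 0], "fingers": -1},
  ],
)

```text
time: 13.75
eef_pos: [0.591, 0.0456, 0.1606]
tcp_rot: [0.968, 0.115, 0.221, -0.026]
contact_force: [1.2, -1.7, 4.3]
opening: 0.205
finger_force: 59.4
```

```bash
python3 st.py 4
```

```text
t 13.9 mean rel|F|M*10 [-0.28  7.78 -8.3   2.64  2.32 -3.24 -4.18  3.29 -0.25] sd [0.02 0.02 0.01 0.35 0.4  0.21 0.16 0.29 0.18]
```

Emit:
arm_command(
  steps=[
    {"translation": [0, -0.002, 0], "twist": [0, 0, 0], "fingers": -1},
    {"translation": [0, -0.004, 0], "twist": [0, 0, 0], "fingers": -1},
    {"translation": [0, -0.006, 0], "twist": [0, 0, 0], "fingers": -1},
    {"translation": [0, -0.008, 0], "twist": [0, 0, 0], "fingers": -1},
    {"translation": [0, -0.008, 0], "twist": [0, 0, 0], "fingers": -1},
  ],
)

```text
time: 14.52
eef_pos: [0.5889, 0.051, 0.1597]
tcp_rot: [0.968, 0.115, 0.22, -0.026]
contact_force: [1.0, -4.9, 2.2]
opening: 0.203
finger_force: 59.2
```

```bash
python3 st.py 4
```

```text
t 14.68 mean rel|F|M*10 [  0.87  13.61  -8.8    1.17   4.96  -1.3  -10.66   0.25  -0.15] sd [0.02 0.09 0.02 0.27 0.37 0.48 0.37 0.23 0.31]
```

Emit:
arm_command(
  steps=[
    {"translation": [0, -0.002, 0], "twist": [0, 0, 0], "fingers": -1},
    {"translation": [0, -0.004, 0], "twist": [0, 0, 0], "fingers": -1},
    {"translation": [0, -0.006, 0], "twist": [0, 0, 0], "fingers": -1},
    {"translation": [0, -0.008, 0], "twist": [0, 0, 0], "fingers": -1},
    {"translation": [0, -0.008, 0], "twist": [0, 0, 0], "fingers": -1},
  ],
)

```text
time: 15.3
eef_pos: [0.5873, 0.0575, 0.1598]
tcp_rot: [0.968, 0.115, 0.22, -0.027]
contact_force: [1.9, -3.8, 0.8]
opening: 0.2
finger_force: 59.1
```

```bash
python3 st.py 4
```

```text
t 15.45 mean rel|F|M*10 [ 0.86 20.3  -8.78  0.82  3.82 -0.05 -8.55  0.2  -0.18] sd [0.02 0.02 0.01 0.36 0.44 0.26 0.4  0.19 0.51]
```

Emit:
arm_command(
  steps=[
    {"translation": [0, -0.002, 0], "twist": [0, 0, 0], "fingers": -1},
    {"translation": [0, -0.004, 0], "twist": [0, 0, 0], "fingers": -1},
    {"translation": [0, -0.006, 0], "twist": [0, 0, 0], "fingers": -1},
    {"translation": [0, -0.008, 0], "twist": [0, 0, 0], "fingers": -1},
    {"translation": [0, -0.008, 0], "twist": [0, 0, 0], "fingers": -1},
  ],
)

```text
time: 16.08
eef_pos: [0.5859, 0.0634, 0.1598]
tcp_rot: [0.968, 0.115, 0.22, -0.027]
contact_force: [1.7, -3.6, -0.5]
opening: 0.202
finger_force: 59.0
```

```bash
python3 st.py 4
```

```text
t 16.23 mean rel|F|M*10 [ 0.77 26.29 -8.71  0.13  3.25  0.42 -8.14 -0.85 -0.22] sd [0.02 0.01 0.01 0.28 0.4  0.3  0.43 0.36 0.14]
```

Emit:
arm_command(
  steps=[
    {"translation": [0, -0.002, 0], "twist": [0, 0, 0], "fingers": -1},
    {"translation": [0, -0.004, 0], "twist": [0, 0, 0], "fingers": -1},
    {"translation": [0, -0.006, 0], "twist": [0, 0, 0], "fingers": -1},
    {"translation": [0, -0.008, 0], "twist": [0, 0, 0], "fingers": -1},
    {"translation": [0, -0.008, 0], "twist": [0, 0, 0], "fingers": -1},
  ],
)

```text
time: 16.85
eef_pos: [0.5845, 0.0692, 0.1599]
tcp_rot: [0.968, 0.115, 0.22, -0.027]
contact_force: [0.1, -3.3, -1.6]
opening: 0.205
finger_force: 58.9
```

```bash
python3 st.py 4
```

```text
t 17.0 mean rel|F|M*10 [ 0.74 32.23 -8.67 -0.72  3.49  1.42 -8.16 -1.73  0.18] sd [0.03 0.02 0.01 0.52 0.19 0.28 0.47 0.36 0.4 ]
```

Emit:
arm_command(
  steps=[
    {"translation": [0, -0.0015, 0], "twist": [0, 0, 0], "fingers": -1},
    {"translation": [0, -0.003, 0], "twist": [0, 0, 0], "fingers": -1},
    {"translation": [0, -0.0045, 0], "twist": [0, 0, 0], "fingers": -1},
    {"translation": [0, -0.006, 0], "twist": [0, 0, 0], "fingers": -1},
    {"translation": [0, -0.006, 0], "twist": [0, 0, 0], "fingers": -1},
  ],
)

```text
time: 17.62
eef_pos: [0.5834, 0.074, 0.1601]
tcp_rot: [0.968, 0.115, 0.22, -0.027]
contact_force: [0.8, -1.2, -2.1]
opening: 0.202
finger_force: 58.9
```

```bash
python3 st.py 4
```

```text
t 17.77 mean rel|F|M*10 [ 6.300e-01  3.723e+01 -8.570e+00 -4.900e-01  1.430e+00  2.020e+00
 -3.390e+00 -3.020e+00  3.000e-02] sd [0.03 0.01 0.02 0.16 0.69 0.13 0.62 0.13 0.17]
```

Emit:
arm_command(
  steps=[
    {"translation": [0, -0.001, 0], "twist": [0, 0, 0], "fingers": -1},
    {"translation": [0, -0.002, 0], "twist": [0, 0, 0], "fingers": -1},
    {"translation": [0, -0.002, 0], "twist": [0, 0, 0], "fingers": -1},
  ],
)

```text
time: 18.15
eef_pos: [0.5834, 0.0753, 0.1604]
tcp_rot: [0.968, 0.115, 0.221, -0.027]
contact_force: [0.5, 0.0, -0.4]
opening: 0.203
finger_force: 59.0
```

```bash
python3 st.py 4
```

```text
t 18.3 mean rel|F|M*10 [ 7.000e-02  3.843e+01 -8.340e+00 -2.300e-01  2.600e-01  2.500e-01
  1.000e-02 -2.410e+00 -1.800e-01] sd [0.08 0.05 0.04 0.47 0.49 0.46 0.17 0.12 0.25]
```

Emit:
arm_command(
  steps=[
    {"translation": [0, -0.001, 0], "twist": [0, 0, 0], "fingers": -1},
    {"translation": [0, -0.0015, 0], "twist": [0, 0, 0], "fingers": -1},
    {"translation": [0, -0.0015, 0], "twist": [0, 0, 0], "fingers": -1},
  ],
)

```text
time: 18.68
eef_pos: [0.5833, 0.0761, 0.1604]
tcp_rot: [0.968, 0.115, 0.221, -0.026]
contact_force: [-0.4, -0.4, -0.3]
opening: 0.202
finger_force: 59.0
```

```bash
python3 st.py 4
```

```text
t 18.82 mean rel|F|M*10 [ 1.900e-01  3.919e+01 -8.410e+00 -4.600e-01  2.400e-01  4.300e-01
 -2.000e-02 -2.520e+00  1.400e-01] sd [0.02 0.04 0.01 0.44 0.5  0.22 0.21 0.35 0.3 ]
```

The side force fell to zero, so the pin has sprung out in the next hole. I retract straight out along the tool axis and check by camera.

Emit:
arm_command(
  steps=[
    {"translation": [0, 0, -0.007], "twist": [0, 0, 0], "fingers": -1},
    {"translation": [0, 0, -0.015], "twist": [0, 0, 0], "fingers": -1},
    {"translation": [0, 0, -0.04], "twist": [0, 0, 0], "fingers": -1},
    {"translation": [0, 0, -0.09], "twist": [0, 0, 0], "fingers": -1},
    {"translation": [-0.05, 0, -0.12], "twist": [0, 0, 0], "fingers": -1},
  ],
)

```text
time: 19.45
eef_pos: [0.5144, 0.0585, 0.23]
tcp_rot: [0.967, 0.115, 0.224, -0.025]
contact_force: [0.5, -0.1, 0.2]
opening: 0.202
finger_force: 59.1
```

Emit:
arm_command(
  steps=[
    {"translation": [-0.02, -0.06, -0.02], "twist": [0, 0, 0], "fingers": -1},
    {"translation": [-0.02, -0.12, -0.03], "twist": [0, 0, 0], "fingers": -1},
    {"translation": [-0.02, -0.18, -0.03], "twist": [0, 0, 0], "fingers": -1},
    {"translation": [-0.02, -0.24, -0.03], "twist": [0, 0, 0], "fingers": -1},
    {"translation": [-0.02, -0.24, -0.03], "twist": [0, 0, 0], "fingers": -1},
  ],
)

```text
time: 20.08
eef_pos: [0.4467, 0.231, 0.2397]
tcp_rot: [0.968, 0.117, 0.221, -0.027]
contact_force: [-0.1, -0.1, -0.8]
opening: 0.199
finger_force: 59.2
```

```bash
python3 - <<'E'
from h import *
s=read_camera("side"); t=read_camera("top"); st=get_state(); print(np.round(st["eef_pos"],4),st["time"])
a=s["pixels"][140:230,245:345,::-1]; b=t["pixels"][110:200,160:300,::-1]
cv2.imwrite("pics/c5.png",cv2.resize(np.hstack([a,b]),None,fx=3.3,fy=3.3,interpolation=cv2.INTER_CUBIC))
import pickle; pickle.dump((t,s),open("/tmp/p4.pkl","wb"))
E
```

```text
[0.4476 0.2288 0.2394] 20.175
```

View pics/c5.png

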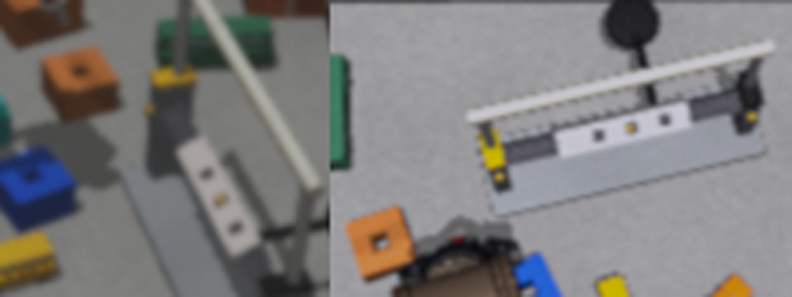

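The brass pin now shows in the middle hole (c5 (631,127) in top, (221,200) in side). The empty stand hole is at c5 (82,70) in side and (380,242) in top.

```bash
python3 - <<'E'
from h import *
import pickle
t,s=pickle.load(open("/tmp/p4.pkl","rb"))
def cen(p,rc,w=3):
    a=-p["pixels"].astype(float).sum(2); r,c=map(round,rc); a=a[r-w:r+w+1,c-w:c+w+1]; v=np.clip(a-np.percentile(a,60),0,None)
    i,j=np.mgrid[r-w:r+w+1,c-w:c+w+1]; return (v*i).sum()/v.sum(),(v*j).sum()/v.sum()
a=cen(t,(183,175)); b=cen(s,(161,269.5))
print(a,b,onz(t,a,.045).round(4),onz(s,b,.045).round(4),tri([(t,a),(s,b)]).round(4))
print(delta([.4921,.3433,.22],tool(.33)))
print(delta([.4921,.3433,.14],tool(.33)))
E
```

```text
(np.float64(181.84462409054166), np.float64(174.00986257073563)) (np.float64(161.00661870503595), np.float64(268.92546762589933)) [0.4933 0.3488 0.045 ] [0.4934 0.3429 0.045 ] [0.4941 0.3496 0.0397]
(array([ 0.0732, -0.1345,  0.0639]), array([ 0.0197, -0.428 , -0.0869]))
(array([ 0.0269, -0.1345,  0.16  ]), array([ 0.0197, -0.428 , -0.0869]))
```

Emit:
arm_command(
  steps=[
    {"translation": [0.02, -0.03, 0.01], "twist": [0.004, -0.1, -0.02], "fingers": -1},
    {"translation": [0.04, -0.06, 0.03], "twist": [0.008, -0.21, -0.04], "fingers": -1},
    {"translation": [0.06, -0.1, 0.05], "twist": [0.014, -0.32, -0.065], "fingers": -1},
    {"translation": [0.0732, -0.1345, 0.064], "twist": [0.0197, -0.428, -0.087], "fingers": -1},
    {"translation": [0.0732, -0.1345, 0.064], "twist": [0.0197, -0.428, -0.087], "fingers": -1},
  ],
)

```text
time: 20.8
eef_pos: [0.4945, 0.3427, 0.2177]
tcp_rot: [0.987, 0.163, -0.002, 0.0]
contact_force: [-0.2, -0.0, -1.0]
opening: 0.2
finger_force: 59.2
```

```bash
python3 - <<'E'
from h import *
for i in range(6): read_camera("side")
st=get_state(); print(st["eef_pos"],st["time"]); print(delta([.4925,.3437,.11],tool(.33)))
E
```

```text
[0.49238706 0.34201084 0.22060228] 21.1
(array([ 0.0007, -0.002 ,  0.1475]), array([-0.0003, -0.0013, -0.0024]))
```

Emit:
arm_command(
  steps=[
    {"translation": [0.0007, -0.002, 0.05], "twist": [0, -0.0013, -0.002], "fingers": -1},
    {"translation": [0.0007, -0.002, 0.1], "twist": [0, -0.0013, -0.002], "fingers": -1},
    {"translation": [0.0007, -0.002, 0.145], "twist": [0, -0.0013, -0.002], "fingers": -1},
    {"translation": [0.0007, -0.002, 0.145], "twist": [0, -0.0013, -0.002], "fingers": -1},
  ],
)

```text
time: 21.6
eef_pos: [0.4901, 0.3431, 0.1084]
tcp_rot: [0.986, 0.164, -0.004, 0.001]
contact_force: [0.3, 0.6, -0.1]
opening: 0.2
finger_force: 59.2
```

```bash
python3 - <<'E'
from h import *
for i in range(6): s=read_camera("side")
st=get_state(); print(st["eef_pos"],st["time"],st["contact_force"]); print(delta([.4925,.3437,.0606],tool(.33)))
print(proj(s,[.4934,.344,.045]),proj(s,st["eef_pos"]-[0,0,.0516]))
save(s,"c6",(130,190,230,310),7)
E
```

```text
[0.49372908 0.34518904 0.11331676] 21.9 [-0.27170431  0.1253099  -0.306628  ]
(array([-0.0024,  0.0014,  0.0703]), array([-0.0008, -0.0023,  0.0007]))
(np.float64(160.82548264831766), np.float64(268.90797317334994)) (np.float64(157.19394343897181), np.float64(269.07779122270216))
```

View pics/c6.png

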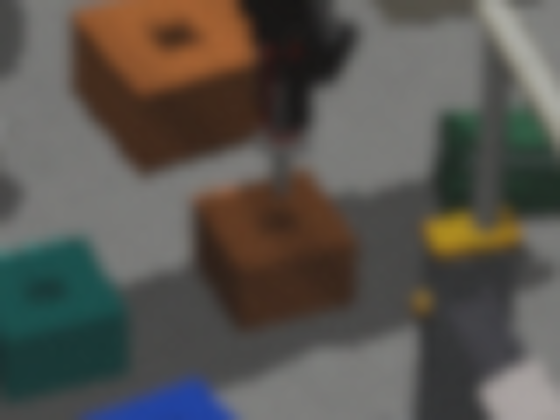

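The tip is at c6 (282,192), just above the hole at (278,218). Lowering in stages.

Emit:
arm_command(
  steps=[
    {"translation": [-0.002, 0.001, 0.005], "twist": [0, 0, 0], "fingers": -1},
    {"translation": [-0.002, 0.001, 0.015], "twist": [0, 0, 0], "fingers": -1},
    {"translation": [-0.002, 0.001, 0.025], "twist": [0, 0, 0], "fingers": -1},
    {"translation": [-0.002, 0.001, 0.035], "twist": [0, 0, 0], "fingers": -1},
    {"translation": [-0.002, 0.001, 0.035], "twist": [0, 0, 0], "fingers": -1},
  ],
)

```text
time: 22.52
eef_pos: [0.4906, 0.3431, 0.0833]
tcp_rot: [0.986, 0.165, -0.002, 0.0]
contact_force: [-0.6, -0.4, -1.3]
opening: 0.202
finger_force: 59.2
```

```bash
cat > dn.py <<'E'
from h import *
F=[]
for i in range(5): read_camera("side"); st=get_state(); F.append(st["contact_force"])
print(st["eef_pos"].round(4) if hasattr(st["eef_pos"],"round") else st["eef_pos"],st["time"],np.mean(F,0).round(2)); print(delta([.4925,.3437,.0612],tool(.33)))
E
python3 dn.py
```

```text
[0.4916 0.3436 0.0851] 22.775 [-0.24 -0.19 -0.67]
(array([0.0012, 0.0003, 0.0319]), array([-0.0004,  0.0008,  0.0008]))
```

In the hole with no contact force. Continuing.

Emit:
arm_command(
  steps=[
    {"translation": [0.0012, 0.0003, 0.008], "twist": [0, 0, 0], "fingers": -1},
    {"translation": [0.0012, 0.0003, 0.016], "twist": [0, 0, 0], "fingers": -1},
    {"translation": [0.0012, 0.0003, 0.024], "twist": [0, 0, 0], "fingers": -1},
    {"translation": [0.0012, 0.0003, 0.029], "twist": [0, 0, 0], "fingers": -1},
    {"translation": [0.0012, 0.0003, 0.029], "twist": [0, 0, 0], "fingers": -1},
  ],
)

```text
time: 23.4
eef_pos: [0.4918, 0.3434, 0.0623]
tcp_rot: [0.986, 0.165, -0.001, 0.0]
contact_force: [-0.2, -0.8, -0.2]
opening: 0.201
finger_force: 59.2
```

```bash
python3 dn.py
```

```text
[0.4924 0.3436 0.0633] 23.65 [-0.29  0.04 -0.7 ]
(array([ 0.0001, -0.0001,  0.0027]), array([-0.0004,  0.001 ,  0.0007]))
```

Emit:
arm_command(
  steps=[
    {"translation": [0, 0, 0.001], "twist": [0, 0, 0], "fingers": -1},
    {"translation": [0, 0, 0.002], "twist": [0, 0, 0], "fingers": -1},
    {"translation": [0, 0, 0.002], "twist": [0, 0, 0], "fingers": -1},
  ],
)

```text
time: 24.02
eef_pos: [0.4921, 0.3435, 0.0613]
tcp_rot: [0.986, 0.165, -0.001, 0.0]
contact_force: [-0.2, -0.3, -0.4]
opening: 0.198
finger_force: 59.2
```

```bash
python3 dn.py
```

```text
[0.4922 0.3435 0.0614] 24.275 [-0.26 -0.24 -0.15]
(array([ 0.0005, -0.0001,  0.0003]), array([-0.0003,  0.0015,  0.0008]))
```

Emit:
arm_command(
  steps=[
    {"translation": [0, 0, 0.001], "twist": [0, 0, 0], "fingers": -1},
    {"translation": [0, 0, 0.001], "twist": [0, 0, 0], "fingers": -1},
  ],
)

```text
time: 24.52
eef_pos: [0.4923, 0.3435, 0.0607]
tcp_rot: [0.986, 0.165, -0.001, -0.0]
contact_force: [-0.3, 0.0, 0.1]
opening: 0.205
finger_force: 59.4
```

```bash
python3 dn.py
```

```text
[0.4923 0.3435 0.0608] 24.775 [-0.02 -0.12 -0.18]
(array([ 0.0003, -0.0001, -0.0006]), array([-0.0004,  0.0013,  0.0007]))
```

Emit:
arm_command(
  steps=[
    {"translation": [0, 0, 0.001], "twist": [0, 0, 0], "fingers": -1},
    {"translation": [0, 0, 0.001], "twist": [0, 0, 0], "fingers": -1},
  ],
)

```text
time: 25.02
eef_pos: [0.4923, 0.3436, 0.0607]
tcp_rot: [0.986, 0.165, -0.001, 0.0]
contact_force: [-2.3, -1.6, 5.4]
opening: 0.202
finger_force: 59.8
```

```bash
python3 dn.py
```

```text
[0.4923 0.3436 0.0607] 25.275 [-2.84 -1.65  5.65]
(array([ 0.0003, -0.0001, -0.0006]), array([-0.0002,  0.0015,  0.0008]))
```

The flange is seated. Release and lift.

Emit:
arm_command(
  steps=[
    {"translation": [0, 0, -0.0007], "twist": [0, 0, 0], "fingers": -1},
    {"translation": [0, 0, -0.0007], "twist": [0, 0, 0], "fingers": 0},
    {"translation": [0, 0, -0.0007], "twist": [0, 0, 0], "fingers": 0.6},
    {"translation": [0, 0, -0.0007], "twist": [0, 0, 0], "fingers": 1},
    {"translation": [0, 0, -0.0007], "twist": [0, 0, 0], "fingers": 1},
  ],
)

```text
time: 25.9
eef_pos: [0.4921, 0.3435, 0.0602]
tcp_rot: [0.986, 0.165, -0.001, -0.0]
contact_force: [-0.6, 0.8, 0.6]
opening: 0.996
finger_force: 0.0
```

Emit:
arm_command(
  steps=[
    {"translation": [0, 0, 0], "twist": [0, 0, 0], "fingers": 1},
    {"translation": [0, 0, -0.04], "twist": [0, 0, 0], "fingers": 1},
    {"translation": [0, 0, -0.1], "twist": [0, 0, 0], "fingers": 1},
    {"translation": [0, 0, -0.17], "twist": [0, 0, 0], "fingers": 1},
    {"translation": [0, 0, -0.25], "twist": [0, 0, 0], "fingers": 1},
  ],
)

```text
time: 26.52
eef_pos: [0.4919, 0.3432, 0.2487]
tcp_rot: [0.986, 0.165, -0.002, 0.0]
contact_force: [0.3, 0.8, -0.0]
opening: 1.001
finger_force: 0.0
```

Emit:
arm_command(
  steps=[
    {"translation": [-0.05, -0.05, 0], "twist": [0, 0, 0], "fingers": 1},
    {"translation": [-0.08, -0.12, 0], "twist": [0, 0, 0], "fingers": 1},
    {"translation": [-0.08, -0.18, 0], "twist": [0, 0, 0], "fingers": 1},
    {"translation": [-0.08, -0.18, 0], "twist": [0, 0, 0], "fingers": 1},
    {"translation": [-0.08, -0.18, 0], "twist": [0, 0, 0], "fingers": 1},
  ],
)

```text
time: 27.15
eef_pos: [0.3919, 0.4514, 0.2479]
tcp_rot: [0.986, 0.165, -0.001, 0.0]
contact_force: [-0.1, -0.5, -0.9]
opening: 1.001
finger_force: 0.0
```

```bash
python3 - <<'E'
from h import *
s=read_camera("side"); t=read_camera("top"); st=get_state(); print(st["time"],st["opening"],st["eef_pos"],st["contact_force"])
a=s["pixels"][130:230,240:350,::-1]; b=t["pixels"][110:210,150:290,::-1]
cv2.imwrite("pics/c7.png",cv2.resize(np.hstack([a,b]),None,fx=3.2,fy=3.2,interpolation=cv2.INTER_CUBIC))
E
```

```text
27.25 1.0019255664988507 [0.39244493 0.45087361 0.24792018] [-0.23926824 -0.38187767 -0.09156557]
```

View pics/c7.png

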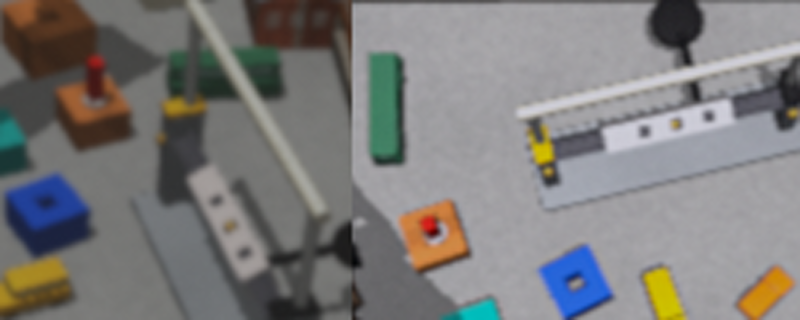

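The prodder stands upright in its stand (c7 (95,75) in side, (430,230) in top) with its flange down. The brass pin is out in the middle hole (230,226), the gripper is clear, and the bystanders in view are in place.

```bash
python3 -c "
from h import *
print(sign_off())"
```

```text
the job is handed in; nothing more can be done
None
```

The job is handed in at about 27 s. The cameras showed the pin out in the next hole and the prodder released upright in its stand with the flange down. The van, car and bus in the last picture had not moved; the pots and screwdriver were not in view there. `sign_off` gave no verdict.

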